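Press a repaired book firmly in the screw press

ROBOT

A 7-joint arm with a two-finger parallel gripper is mounted at the origin on the work surface. World frame = base frame: x ahead of the robot, y to its left, z up, the work surface at z = 0. Lengths are in m, angles in rad, forces in N, time in s.
With the tool pointing down it reaches from about 0.425 to 0.875 m from the base axis. Payload 4.7 kg.
Tool frame: the origin (TCP) lies midway between the tips of the shut fingers; the grasp point (between the pads) lies 19 mm behind it; z points along the fingers, y is the direction in which the jaws open and shut (so a half turn about z gives the same grasp; the last joint's range is limited). The gripper opens to 87 mm and grips with 3 to 60 N. Pads are 19 mm wide; open, the fingers measure 117 mm over their backs; the gripper's body (75 mm by 190 mm) begins 51 mm behind the grasp point.
Start: joints at [1.168, 0.321, -0.07, 1.45, 0.023, 1.371, -0.057], TCP at [0.263, -0.594, 0.223] pointing down, gripper open.
Joint ranges: [-2.86, 2.86], [-0.3, 2.09], [-1.38, 1.24], [0.06, 2.45], [-1.56, 4.7], [0.09, 2.05], [-2.69, 2.69]. Speed limits (rad/s): [2.57, 2.57, 3.14, 3.14, 3.14, 3.14, 3.14].

INTERFACE

Orientations are given as a rotation vector (axis times angle).
In Python, from bench import ctrl, optics gives the robot as it stands. The module is installed in compiled form; this text tells all that it offers.
- The arm moves only by the tool step_arm, never from a script. Its argument "deltas" is a list of rows, each a list of 7 numbers: the turn, a rotation vector about the tool's x, y, z in degrees, then the shift along the tool's x, y, z in mm, then the finger opening in mm, from 0 to 87. A call has exactly 8 rows; each row is the pose to reach, as a shift and turn from the pose commanded when the call began, along the tool's axes at that moment; what a row does not reach only later rows make up. A row lasts 1/8 s, in which the tool goes at most 62.5 mm and 10.7 degrees, less where a joint would pass 70% of its speed; a pose out of reach is approached as far as the arm can. A call with a gripper value outside its range is refused whole. The fingers move at their own pace and stop on an object; "newtons" is the grip in N (left out, the last holds). Time passes only in rows, so rows that repeat a pose let the fingers close, or fill a call up. It gives the time, the measured TCP pose, the force and the opening at its end, in the units of the state.
- ctrl.get_state(): the state, without advancing time (a new reading comes with each control period).
- optics.get_image(name): name is "scene" or "top" or "wrist"; returns the picture (480x640x3 uint8, red, green, blue); there is no depth.
- optics.get_calibration(name): a dict with "K" (3x3 intrinsics, pixels), "R" (3x3) and "t" (3): a world point X has camera coordinates R X + t. Camera axes: x right, y down, z forward; pixel columns grow to the right and rows downward; lengths in m; the calibration is good to about 2 mm. The wrist camera is an equidistant fisheye: a pixel r from the principal point sees the ray r / f radians off the axis. A picture is of the moment at which its call begins: read the wrist's pose just before it. get_calibration takes no time and is no camera call; for the wrist camera it gives the pose at the moment of the call.
- ctrl.close_job(): hands the job in, once; it reports no verdict.
The state is a dict: "time": time; "joint_positions": joint angles; "qd": joint speeds; "joint_torque": joint torques, N m; "position": TCP position; "tool_rot": TCP orientation; "ft_force": force on the tool from outside, world axes, zero at the start; "torque": the same for the moment, N m; "grip_width": opening from 0.0 (shut) to 1.0 (fully open).
Only numpy, scipy, OpenCV 4.12 (cv2) and the standard library are available. Lean on these libraries where they do the work, as an engineer would, in place of code of your own. Each camera call takes 0.05 s, during which the arm holds its last target.

TASK

Slide the book on its board fully home in the press, right up against the back stop, then wind the press wheel clockwise by its handle until it goes firm: running free the handle takes about 8 N to push round, and it is right when it takes about 13 N, measured while it turns. Never wind past 17 N or the book is crushed; let go of the wheel there and leave the weight, bottle and beaker alone.

Things in the scene. Friction and masses are not known exactly. Their poses are not given: they have to be found in the camera images.
- press: Dark green screw press for books, fixed. Origin on the table under the screw axis, z up; the book slides in toward its +y. Bed 250 (x) by 345 mm, 20 mm thick, y = -245 to +100 mm; low guide rails at x = +-78 mm, 149 mm apart, rise 8 mm above it. Columns (20 mm) at x = +-105 mm, y = 0 carry a yoke 250 x 50 mm, z = 125 to 155 mm; the wheel is above.
- stop_face (a point): Middle of the back stop's face, 35 mm above the table: a green bar 140 mm wide across the bed, top 50 mm above the table, face at y = +76 mm of the press. Origin of this point; axes as the press.
- bundle: Loose book on its board, about 0.7 kg: an 8 mm plywood sled 140 mm wide, y = -185 to +75 mm, with a blue book under a plywood board (150 mm long, 44 mm high in all). Origin on its underside below the book's centre, y the way in. It lies on the bed between the rails, drawn out 70 to 120 mm toward -y. Home, its +y end touches the stop: origin 1 mm past the press's, along the press's y.
- block (a point): Middle of the upright wooden grip block near the sled's outer end, at y = -165 mm of the bundle, 36 mm above its underside (56 mm above the table): 22 mm (x) by 30 mm (y), its top 76 mm above the table. Take it from above across its x faces. Sliding it along takes some 3 to 10 N; against the stop it goes firm.
- wheel_axis (a point): Point on the wheel's vertical axis at the height of the handle's middle (210 mm above the table). The wheel is dark green, 182 mm across, rim and spokes topping out at 181 mm above the table, hub at 183 mm.
- handle_grip (a point): Middle of the wheel's upright wood handle, 75 mm from the wheel's axis: round, 23 mm thick, 183 to 233 mm above the table. It spins freely on its pin, so hold it with unchanged yaw and carry it round. It takes a steady 8 N of tangential push to turn the wheel; with the plate on the book this rises by 8 to 10 N per rad. A stopped wheel reads 2 N or more less. Let go, it stays put.
- wheel (a joint): Angle of the wheel in rad, growing clockwise seen from above, which lowers the ram by 5 mm per rad. Starts at 0 to 0.8; end stop at 8. The angle at which the plate meets the book (3 to 5 rad) differs from one press to the next.
- ram: Green collar on the screw's lower end, 48 mm in diameter, origin on the axis at its upper part. Under it hangs the sprung green pressing plate (150 x 120 x 12 mm) on a packing whose length differs by up to 8 mm between presses, so the ram's height does not tell when the plate meets the book. At the start the plate is 12 mm or more clear of the book.
- weight_a: Bystander: dark iron weight with a handle, 100 x 65 x 92 mm, loose. Origin at its underside.
- bottle: Bystander: grey bottle with white cap, 48 mm in diameter, 130 mm tall, loose. Origin at its underside.
- beaker: Bystander: white ceramic beaker, 64 mm in diameter, 70 mm tall, loose. Origin at its underside.

How it is judged:
On the way, in this order (a step that is already met when the one before it is completed fails the run):
1. the book is home against the back stop with the plate not yet bearing on it (y of bundle in the frame of press above -0.003 m and contact force between ram and bundle below 1 N), for 0.1 s.
2. the plate bears firmly on the book (contact force between ram and bundle above 45 N), for 0.1 s.
At the end, for the whole second after the job is handed in: The book is within 5 mm of the back stop, the wheel is at rest and let go, and the plate bears on the book with 45 to 130 N (the handle took about 11 to 17 N, turning, when it was left) (y of bundle in the frame of press above -0.004 m and contact force between ram and bundle between 45 and 130 N and velocity of joint wheel between -0.05 and 0.05 rad/s); the robot touches nothing.
It fails at once if the book is crushed: the plate bears on it with more than 150 N (18 N at the handle) (contact force between ram and bundle above 150 N).
It fails at once if a bystander is moved by more than 30 mm (distance of any of weight_a, bottle, beaker from where it was at the start of the episode above 0.03 m).
It also fails if it takes over 72 s, if anything falls off the work surface, if the arm or the gripper's body presses on something with over 40 N, if the wrist force passes 120 N, or if a joint passes its speed limit or range.

## Working session

There is one attempt and no reset: what is moved stays moved. The work goes in short steps, Python scripts to look and compute and a tool call to move; the robot and the scene stay as the last step left them, time stands still between calls to the robot, and variables do not carry over. Pictures are saved under pics/ and viewed, and the job is handed in when it is done.

Besides the shell and the picture viewer there is one more tool, called after "Request:" as name(argument=value, ...), one argument or row to a line, values as JSON. step_arm: Moves the arm, as the interface text tells. Its arguments: {"type":"object","properties":{"deltas":{"type":"array"},"newtons":{"type":"number"}},"required":["deltas"]}

```bash
mkdir -p pics
cat > h.py <<'E'
import numpy as np, cv2
from bench import ctrl, optics
from scipy.spatial.transform import Rotation as Ro
def save(n,f):
    im=optics.get_image(n); cv2.imwrite('pics/'+f,im[:,:,::-1]); return im
def ray(cal,u,v):
    d=np.linalg.inv(cal['K'])@np.array([u,v,1.]); R=np.array(cal['R']);t=np.array(cal['t'])
    return -R.T@t, R.T@d
def onz(cal,u,v,z):
    o,d=ray(cal,u,v); return o+d*(z-o[2])/d[2]
def proj(cal,X):
    c=np.array(cal['R'])@np.array(X)+cal['t']; p=np.array(cal['K'])@c; return p[:2]/p[2]
E
python3 - <<'E'
from h import *
np.set_printoptions(precision=4,suppress=True)
print(ctrl.get_state())
for n in('scene','top','wrist'):
    save(n,n+'0.png'); print(n,optics.get_calibration(n))
E
```

```text
{'time': 0.0, 'joint_positions': array([ 1.1681,  0.3218, -0.0701,  1.4517,  0.0226,  1.3708, -0.0569]), 'qd': array([-0.001 , -0.0019,  0.0022, -0.0006, -0.0009,  0.0011, -0.0003]), 'joint_torque': array([  0.0005, -49.1289,  -0.4032, -31.2527,  -0.0637,   0.0437,
         0.0002]), 'position': array([ 0.2629, -0.5939,  0.2215]), 'tool_rot': array([-3.0718, -0.6497,  0.0008]), 'ft_force': array([ 0.7249, -0.048 ,  1.1913]), 'torque': array([ 0.0363, -0.0053,  0.0126]), 'grip_width': 1.0069772963432264}
scene {'K': array([[553.5126,   0.    , 321.5232],
       [  0.    , 553.5126, 237.6132],
       [  0.    ,   0.    ,   1.    ]]), 'R': array([[-0.2772,  0.9608,  0.0068],
       [ 0.7655,  0.2252, -0.6028],
       [-0.5807, -0.1619, -0.7979]]), 't': array([ 0.1132, -0.3329,  1.9282])}
top {'K': array([[468.81  ,   0.    , 313.792 ],
       [  0.    , 468.81  , 236.6266],
       [  0.    ,   0.    ,   1.    ]]), 'R': array([[ 0.0003, -1.    ,  0.002 ],
       [-0.996 , -0.0005, -0.0889],
       [ 0.0889, -0.0019, -0.996 ]]), 't': array([0.0455, 0.5669, 1.3058])}
wrist {'K': array([[371.6483,   0.    , 315.0984],
       [  0.    , 371.6483, 242.7091],
       [  0.    ,   0.    ,   1.    ]]), 'R': array([[ 0.404 , -0.9148, -0.0015],
       [-0.872 , -0.3856,  0.3014],
       [-0.2763, -0.1204, -0.9535]]), 't': array([-0.6483, -0.0364,  0.3922])}
```

View pics/scene0.png

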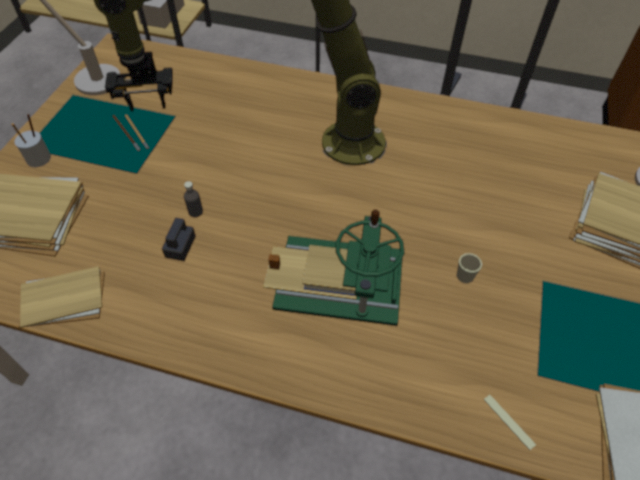

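View pics/top0.png

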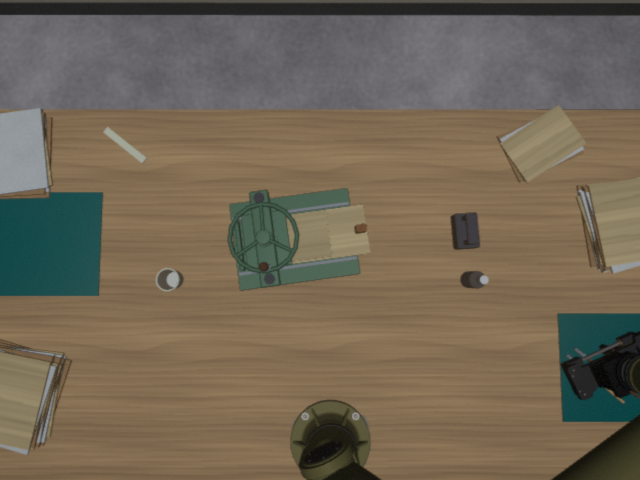

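View pics/wrist0.png

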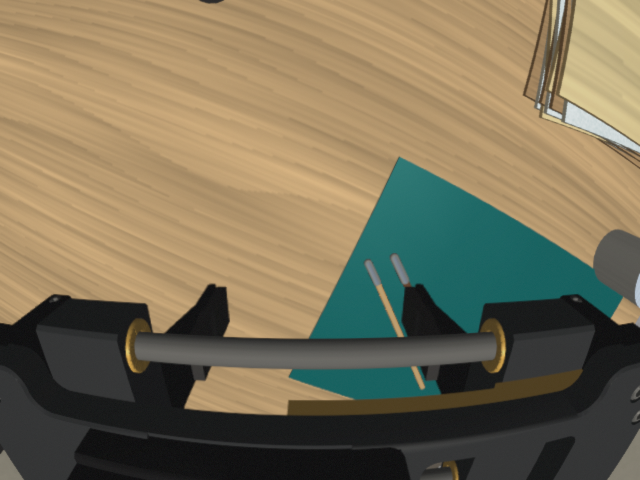

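The top view shows the press (bed corners near (230,203), (348,189), (359,276), (240,289)), the wheel centred near (263,238), the handle near (263,267) and the block near (361,229). The weight is near (466,231), the bottle near (475,280) and the beaker near (168,280). Next I'll measure these.

Run:
```python
from h import *
im=cv2.imread('pics/top0.png'); c=im[170:310,210:390]; cv2.imwrite('pics/topc.png',cv2.resize(c,None,fx=4.2,fy=4.2,interpolation=cv2.INTER_CUBIC))
im=cv2.imread('pics/scene0.png'); c=im[200:330,250:420]; cv2.imwrite('pics/scenec.png',cv2.resize(c,None,fx=4.4,fy=4.4,interpolation=cv2.INTER_CUBIC))
```

```text
(no output)
```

View pics/topc.png

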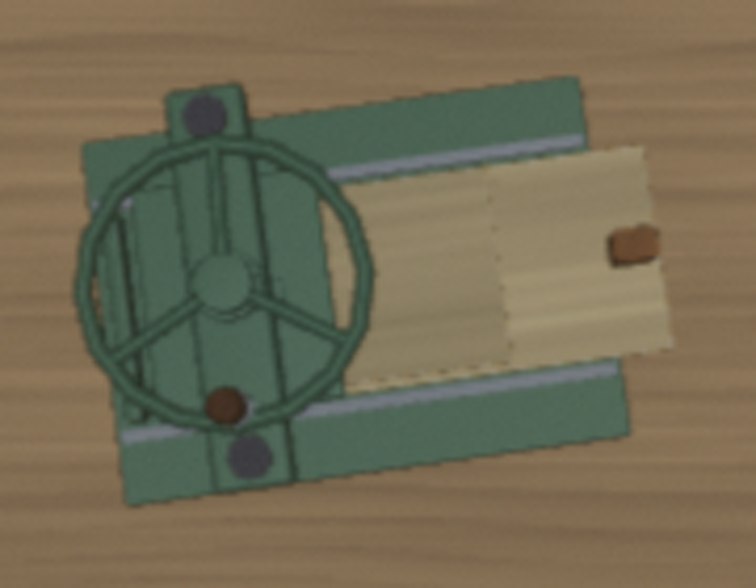

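View pics/scenec.png

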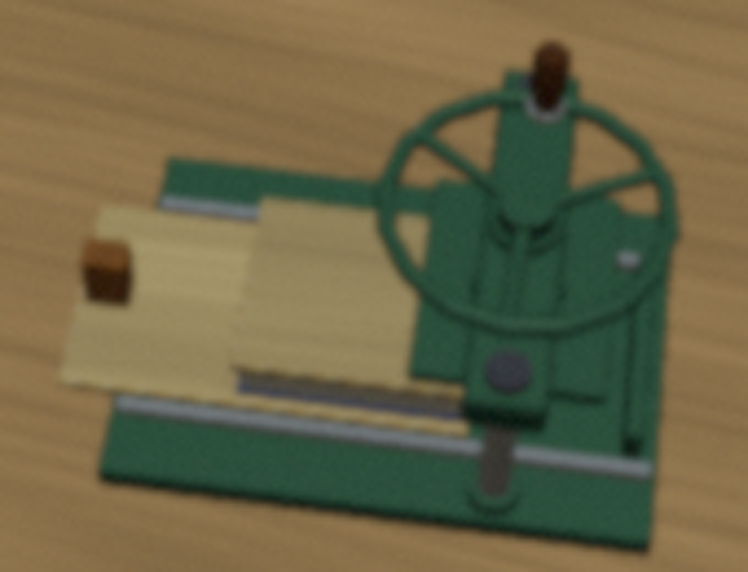

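```bash
cat > m.py <<'E'
from h import *
np.set_printoptions(precision=4,suppress=True)
T=optics.get_calibration('top'); S=optics.get_calibration('scene')
tp=lambda u,v:((u+.5)/4.2-.5+210,(v+.5)/4.2-.5+170)
sp=lambda u,v:((u+.5)/4.4-.5+250,(v+.5)/4.4-.5+200)
P=lambda u,v,z:onz(T,*tp(u,v),z)
Q=lambda u,v,z:onz(S,*sp(u,v),z)
E
python3 - <<'E'
from m import *
print('cams',-T['R'].T@T['t'],-S['R'].T@S['t'])
c=[P(579,77,.02),P(84,143,.02),P(127,504,.02),P(629,433,.02)]
print('bed',c)
print([np.linalg.norm(c[i]-c[(i+1)%4]) for i in range(4)])
cs=[Q(170,158,.02),Q(103,478,.02),Q(648,547,.02)]
print('bed scene',cs,np.linalg.norm(cs[0]-cs[1]),np.linalg.norm(cs[2]-cs[1]))
yx=(c[1]-c[0])+(c[2]-c[3]);yy=np.arctan2(yx[1],yx[0]);xx=(c[3]-c[0])+(c[2]-c[1]); print('yaw y',np.degrees(yy),'x',np.degrees(np.arctan2(xx[1],xx[0])))
ctr=sum(c)/4; yd=np.array([np.cos(yy),np.sin(yy)]); print('origin from bed',ctr[:2]+.0725*yd)
print('hub top',P(222,283,.183),'scene hub',Q(527,215,.183))
print('handle top',P(227,404,.233),Q(553,54,.233))
# masks brown
im=cv2.imread('pics/top0.png'); hsv=cv2.cvtColor(im,cv2.COLOR_BGR2HSV)
for n,f in(('top0',(210,170,180,140)),('scene0',(250,200,170,130))):
    im=cv2.imread(f'pics/{n}.png');hsv=cv2.cvtColor(im,cv2.COLOR_BGR2HSV)
    x,y,w,h=f;m=np.zeros(im.shape[:2],np.uint8)
    m[y:y+h,x:x+w]=((hsv[...,0]<14)&(hsv[...,1]>110)&(hsv[...,2]<190))[y:y+h,x:x+w]
    k,l,st,ce=cv2.connectedComponentsWithStats(m)
    for i in range(1,k):
        if st[i,4]>15: print(n,st[i],ce[i])
print('blocktop',P(634,244,.076),Q(106,253,.076))
E
```

```text
cams [0.4486 0.0483 1.3509] [1.4059 0.2784 1.337 ]
bed [array([ 0.708 , -0.0512,  0.02  ]), array([0.6621, 0.2871, 0.02  ]), array([0.4172, 0.2542, 0.02  ]), array([ 0.4648, -0.0834,  0.02  ])]
[np.float64(0.34133615173187565), np.float64(0.2471290079425833), np.float64(0.34096534351856744), np.float64(0.2452934347846129)]
bed scene [array([ 0.468 , -0.0865,  0.02  ]), array([ 0.7158, -0.0487,  0.02  ]), array([0.6682, 0.2843, 0.02  ])] 0.2507173590736625 0.3363382242741563
yaw y 97.88059551672725 x -172.40509246482063
origin from bed [0.5531 0.1735]
hub top [0.5518 0.1743 0.183 ] scene hub [0.5649 0.1722 0.183 ]
handle top [0.4785 0.1654 0.233 ] [0.4828 0.1649 0.233 ]
top0 [260 264   8   6  30] [263.1 266.2]
scene0 [372 211   6  13  51] [374.6078 216.5686]
blocktop [ 0.5869 -0.0821  0.076 ] [ 0.5909 -0.0862  0.076 ]
```

```bash
cat >> h.py <<'E'
def tool():
    s=ctrl.get_state(); return s,Ro.from_rotvec(s['tool_rot']).as_matrix(),np.array(s['position'])
def delta(target,yawdeg=None):
    "target TCP world; yawdeg: world heading of tool y"
    s,R,p=tool(); sh=R.T@(np.array(target)-p)*1000
    tr=None
    if yawdeg is not None:
        y=np.array([np.cos(np.radians(yawdeg)),np.sin(np.radians(yawdeg)),0]);z=np.array([0,0,-1.]);x=np.cross(y,z)
        tr=np.degrees(Ro.from_matrix(R.T@np.c_[x,y,z]).as_rotvec())
    return sh,tr
E
python3 - <<'E'
from h import *
np.set_printoptions(precision=4,suppress=True)
s,R,p=tool(); print(R); c=optics.get_calibration('wrist'); cc=-c['R'].T@c['t']; print('cam in tool',R.T@(cc-p),'cam axis in tool',R.T@c['R'].T[:,2])
for y in(7.7,187.7): print(delta((.588,-.084,.18),y))
E
```

```text
[[ 0.9144  0.4049 -0.0007]
 [ 0.4049 -0.9144  0.0013]
 [-0.0001 -0.0014 -1.    ]]
cam in tool [ 0.0829 -0.0008 -0.1622] cam axis in tool [-0.3013 -0.0004  0.9535]
(array([ 503.7184, -334.6481,   42.1726]), array([ -0.0734,  -0.0484, -73.8164]))
(array([ 503.7184, -334.6481,   42.1726]), array([ -0.0523,   0.0793, 106.1836]))
```

Request:
step_arm(
  deltas=[
    [0,0,-9,50,-33,2,60],
    [0,0,-18,100,-66,4,60],
    [0,0,-28,150,-100,7,60],
    [0,0,-37,200,-133,10,60],
    [0,0,-46,250,-166,12,60],
    [0,0,-55,300,-200,15,60],
    [0,0,-65,350,-233,18,60],
    [0,0,-74,400,-266,20,60],
  ],
)

```text
time: 1.15
position: [0.5217, -0.1876, 0.2024]
tool_rot: [2.057, 2.374, -0.001]
ft_force: [0.5, -0.7, 0.6]
grip_width: 0.69
```

Run:
```python
from h import *
np.set_printoptions(precision=4,suppress=True)
s,R,p=tool(); print(s['time'],p,s['joint_positions']); print(R); print(delta((.588,-.12,.18),7.7))
```

```text
1.15 [ 0.5217 -0.1876  0.2024] [ 0.7559  0.1615 -0.5067  1.7052  0.0816  1.2958  0.3752]
[[-0.1421  0.9898 -0.0001]
 [ 0.9898  0.1421 -0.0005]
 [-0.0004 -0.0001 -1.    ]]
(array([57.4718, 75.1885, 22.3404]), array([-0.0082,  0.0256,  0.4719]))
```

Request:
step_arm(
  deltas=[
    [0,3,0,10,15,2,60],
    [0,6,0,20,30,4,60],
    [0,9,0,30,45,6,60],
    [0,12,0,40,60,8,60],
    [0,15,0,48,75,10,60],
    [0,15,0,48,75,10,60],
    [0,15,0,48,75,10,60],
    [0,15,0,48,75,10,60],
  ],
)

```text
time: 2.15
position: [0.5885, -0.1315, 0.1929]
tool_rot: [-1.927, -2.213, -0.253]
ft_force: [0.3, -0.1, 0.2]
grip_width: 0.687
```

Run:
```python
from h import *
np.set_printoptions(precision=4,suppress=True)
s,R,p=tool(); print(s['time'],p,s['joint_positions']); print(R); 
c=optics.get_calibration('wrist'); np.savez('w1.npz',**c); save('wrist','w1.png'); print(-c['R'].T@c['t'])
```

```text
2.15 [ 0.5885 -0.1315  0.1929] [ 0.7312  0.3741 -0.5297  1.5127 -0.0587  1.396   0.374 ]
[[-0.1325  0.9905 -0.0354]
 [ 0.9571  0.1372  0.2553]
 [ 0.2577 -0.     -0.9662]]
[ 0.5827 -0.0926  0.371 ]
```

View pics/w1.png

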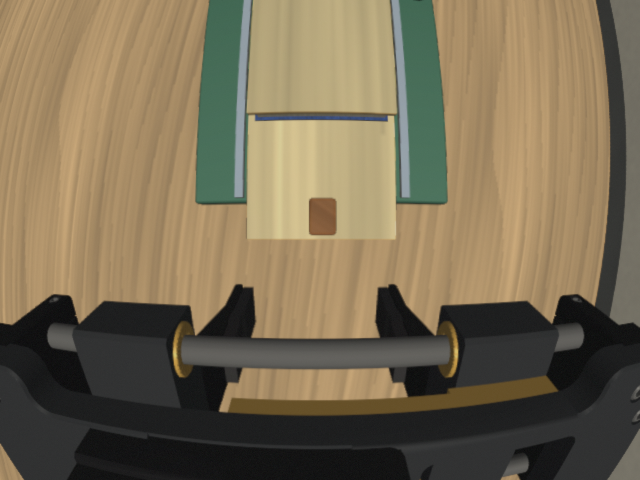

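The wrist view shows the block top at about (322,216), the bed's outer corners at (197,203) and (447,203), and the sled end corners at (247,238) and (396,239).

```bash
cat >> h.py <<'E'
def wonz(c,u,v,z):
    K=c['K'];a=np.array([u-K[0,2],v-K[1,2]]);r=np.hypot(*a);th=r/K[0,0]
    d=np.r_[np.sin(th)*a/max(r,1e-9),np.cos(th)]; o=-c['R'].T@c['t'];d=c['R'].T@d
    return o+d*(z-o[2])/d[2]
E
python3 - <<'E'
from h import *
np.set_printoptions(precision=4,suppress=True)
c=dict(np.load('w1.npz'))
im=cv2.imread('pics/w1.png');hsv=cv2.cvtColor(im,cv2.COLOR_BGR2HSV)
m=((hsv[...,0]<14)&(hsv[...,1]>110)).astype(np.uint8); m[260:]=0
k,l,st,ce=cv2.connectedComponentsWithStats(m)
for i in range(1,k):
    if st[i,4]>100:
        print(st[i],ce[i]); x,y,w,h=st[i,:4]
        cn=[wonz(c,a,b,.076) for a,b in((x-.5,y-.5),(x+w-.5,y-.5),(x-.5,y+h-.5),(x+w-.5,y+h-.5))]; print(cn,np.linalg.norm(cn[0]-cn[1]),np.linalg.norm(cn[0]-cn[2]),sum(cn)/4)
a,b=wonz(c,196.5,203,.02),wonz(c,447.5,203,.02); print('bed',a,b,np.linalg.norm(a-b),np.degrees(np.arctan2(*(b-a)[1::-1])))
mid=(a+b)/2
for q in((247,238),(396,239)): print('sled',wonz(c,*q,.028))
for yaw in(np.arctan2(*(b-a)[1::-1]),np.radians(7.7)):
    print('origin',mid[:2]+.245*np.array([-np.sin(yaw),np.cos(yaw)]))
L=[wonz(c,*q,.028) for q in((240,195),(248,0),(405,195),(396,0))]
print(L,[np.degrees(np.arctan2(-(L[i+1]-L[i])[0],(L[i+1]-L[i])[1])) for i in(0,2)])
E
```

```text
[310 199  25  35 287] [322.9617 216.1882]
[array([ 0.5752, -0.0716,  0.076 ]), array([ 0.5949, -0.0689,  0.076 ]), array([ 0.579 , -0.0992,  0.076 ]), array([ 0.5987, -0.0965,  0.076 ])] 0.019866624302688585 0.027826017953778096 [ 0.5869 -0.084   0.076 ]
bed [ 0.4645 -0.0856  0.02  ] [ 0.7088 -0.0517  0.02  ] 0.2466061610104454 7.911438780346668
sled [ 0.5211 -0.1123  0.028 ]
sled [ 0.6594 -0.0942  0.028 ]
origin [0.5529 0.174 ]
origin [0.5538 0.1742]
[array([ 0.5089, -0.0732,  0.028 ]), array([0.4791, 0.1375, 0.028 ]), array([ 0.6624, -0.0518,  0.028 ]), array([0.6348, 0.1605, 0.028 ])] [np.float64(8.050497655172949), np.float64(7.407563914389166)]
```

Run:
```python
from h import *
np.set_printoptions(precision=4,suppress=True)
for z in(.11,.043): print(delta((.5863,-.0792,z)))
```

```text
(array([28.9384,  4.847 , 93.5953]), None)
(array([ 11.6735,   4.8303, 158.3326]), None)
```

Request:
step_arm(
  deltas=[
    [0,0,0,14,2,45,60],
    [0,0,0,29,5,94,60],
    [0,0,0,29,5,94,60],
    [0,0,0,24,5,112,60],
    [0,0,0,18,5,136,60],
    [0,0,0,12,5,158,60],
    [0,0,0,12,5,158,60],
    [0,0,0,12,5,158,60],
  ],
)

```text
time: 3.2
position: [0.5877, -0.0797, 0.0442]
tool_rot: [-1.929, -2.212, -0.255]
ft_force: [0.0, -0.4, 0.7]
grip_width: 0.689
```

Run:
```python
from h import *
np.set_printoptions(precision=4,suppress=True)
s,R,p=tool(); print(s['time'],p,p-R[:,2]*.019,s['ft_force']); save('wrist','w2.png')
```

```text
3.2 [ 0.5877 -0.0797  0.0442] [ 0.5883 -0.0846  0.0625] [ 0.0129 -0.3765  0.6638]
```

View pics/w2.png

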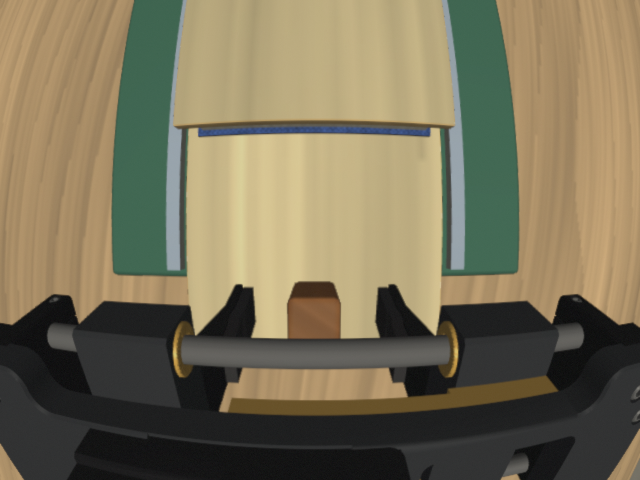

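The block sits centred between the fingers, around (314,310). Closing now.

Request:
step_arm(
  deltas=[
    [0,0,0,0,0,0,15],
    [0,0,0,0,0,0,15],
    [0,0,0,0,0,0,15],
    [0,0,0,0,0,0,15],
    [0,0,0,0,0,0,15],
    [0,0,0,0,0,0,15],
    [0,0,0,0,0,0,15],
    [0,0,0,0,0,0,15],
  ],
  newtons=25,
)

```text
time: 4.25
position: [0.5867, -0.0787, 0.043]
tool_rot: [-1.927, -2.212, -0.254]
ft_force: [0.2, -0.2, -0.0]
grip_width: 0.253
```

Run:
```python
from h import *
np.set_printoptions(precision=4,suppress=True)
s,R,p=tool(); print(s['time'],p,s['ft_force'],R.T@np.array([-.1357,.9907,0]))
```

```text
4.25 [ 0.5867 -0.0787  0.043 ] [ 0.1553 -0.1637 -0.036 ] [0.9659 0.0014 0.2588]
```

Gripped (22 mm). I'll slide 80 mm first, then go gently.

Request:
step_arm(
  deltas=[
    [0,0,0,9.7,0,2.6,15],
    [0,0,0,19.3,0,5.2,15],
    [0,0,0,29,0,7.8,15],
    [0,0,0,38.6,0,10.4,15],
    [0,0,0,48.3,0,12.9,15],
    [0,0,0,58,0,15.5,15],
    [0,0,0,67.6,0,18.1,15],
    [0,0,0,77.3,0,20.7,15],
  ],
)

```text
time: 5.25
position: [0.5756, 0.0011, 0.043]
tool_rot: [-1.927, -2.212, -0.253]
ft_force: [0.1, -5.4, 4.3]
grip_width: 0.249
```

Request:
step_arm(
  deltas=[
    [0,0,0,1.5,0,0.4,15],
    [0,0,0,3,0,0.8,15],
    [0,0,0,4.5,0,1.2,15],
    [0,0,0,6,0,1.6,15],
    [0,0,0,7.5,0,2,15],
    [0,0,0,9,0,2.4,15],
    [0,0,0,10.5,0,2.8,15],
    [0,0,0,12,0,3.2,15],
  ],
)

```text
time: 6.25
position: [0.5743, 0.0116, 0.043]
tool_rot: [-1.929, -2.212, -0.253]
ft_force: [1.3, -4.1, -1.1]
grip_width: 0.247
```

Run:
```python
from h import *
np.set_printoptions(precision=4,suppress=True)
s,R,p=tool(); g=p-R[:,2]*.019;print(s['time'],p,g,s['ft_force'],(g[:2]-[.5883,-.0837])@np.array([-.1357,.9907]))
```

```text
6.25 [0.5743 0.0116 0.043 ] [0.5749 0.0068 0.0614] [ 1.3005 -4.0863 -1.0903] 0.09145341322695588
```

Request:
step_arm(
  deltas=[
    [0,0,0,0.8,0,0.2,15],
    [0,0,0,1.6,0,0.4,15],
    [0,0,0,2.4,0,0.6,15],
    [0,0,0,3.2,0,0.9,15],
    [0,0,0,4,0,1.1,15],
    [0,0,0,4.8,0,1.3,15],
    [0,0,0,5.4,0,1.5,15],
    [0,0,0,6,0,1.6,15],
  ],
)

```text
time: 7.25
position: [0.5738, 0.0164, 0.043]
tool_rot: [-1.931, -2.213, -0.252]
ft_force: [1.9, -9.4, -0.1]
grip_width: 0.25
```

Request:
step_arm(
  deltas=[
    [0,0,0,0.5,0,0.1,15],
    [0,0,0,1,0,0.3,15],
    [0,0,0,1.5,0,0.4,15],
    [0,0,0,2,0,0.5,15],
    [0,0,0,2,0,0.5,15],
    [0,0,0,2,0,0.5,15],
    [0,0,0,2,0,0.5,15],
    [0,0,0,2,0,0.5,15],
  ],
)

```text
time: 8.25
position: [0.5741, 0.0165, 0.043]
tool_rot: [-1.933, -2.214, -0.251]
ft_force: [2.0, -12.3, 0.5]
grip_width: 0.252
```

Run:
```python
from h import *
np.set_printoptions(precision=4,suppress=True)
s,R,p=tool(); print(s['time'],p,s['ft_force'])
for n in('top','scene','wrist'): save(n,n+'3.png')
im=cv2.imread('pics/top3.png'); c=im[170:310,210:390]; cv2.imwrite('pics/topc3.png',cv2.resize(c,None,fx=4.2,fy=4.2,interpolation=cv2.INTER_CUBIC))
```

```text
8.25 [0.5741 0.0165 0.043 ] [  2.038  -12.2934   0.5391]
```

View pics/topc3.png

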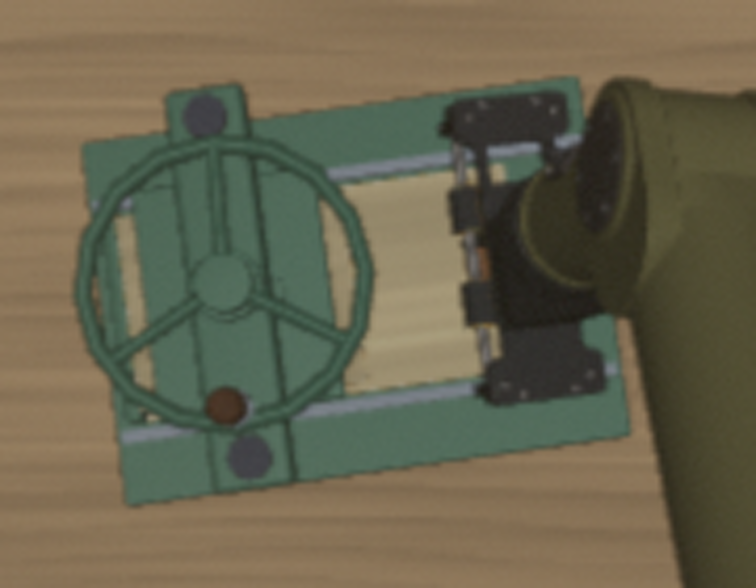

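View pics/wrist3.png

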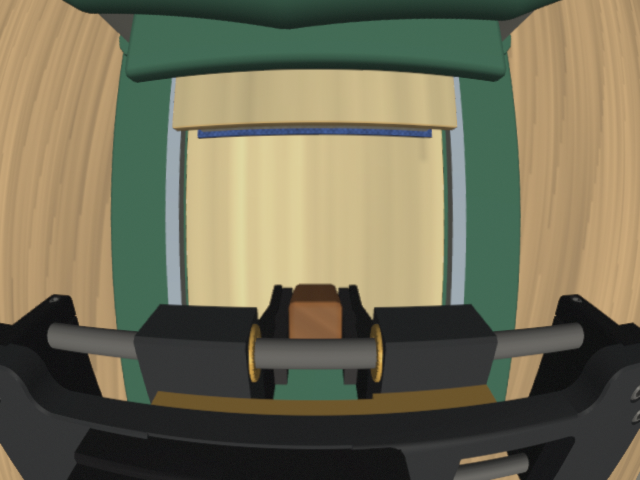

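The wrist and top views show the sled home: its end meets the stop near (130,320) in the crop. One firmer push will confirm it.

Request:
step_arm(
  deltas=[
    [0,0,0,1,0,0.3,15],
    [0,0,0,2,0,0.5,15],
    [0,0,0,3,0,0.8,15],
    [0,0,0,4,0,1,15],
    [0,0,0,4,0,1,15],
    [0,0,0,4,0,1,15],
    [0,0,0,4,0,1,15],
    [0,0,0,4,0,1,15],
  ],
)

```text
time: 9.4
position: [0.5741, 0.0166, 0.043]
tool_rot: [-1.938, -2.215, -0.247]
ft_force: [2.3, -19.2, 3.2]
grip_width: 0.247
```

Request:
step_arm(
  deltas=[
    [0,0,0,-4,0,-1,15],
    [0,0,0,-4,0,-1,50],
    [0,0,0,-4,0,-1,50],
    [0,0,0,-4,0,-1,50],
    [0,0,0,-4,0,-30,50],
    [0,0,0,-4,0,-80,50],
    [0,0,0,-4,0,-140,50],
    [0,0,0,-4,0,-190,50],
  ],
)

```text
time: 10.4
position: [0.5796, -0.0268, 0.2279]
tool_rot: [-1.926, -2.214, -0.255]
ft_force: [1.0, 0.9, -0.7]
grip_width: 0.577
```

Run:
```python
from h import *
np.set_printoptions(precision=4,suppress=True)
s,R,p=tool(); c=optics.get_calibration('wrist'); np.savez('w4.npz',**c); print(s['time'],p,R,s['joint_positions'],s['ft_force'])
save('wrist','w4.png')
```

```text
10.4 [ 0.5796 -0.0268  0.2279] [[-0.1339  0.9904 -0.0348]
 [ 0.9566  0.1383  0.2566]
 [ 0.2589  0.0011 -0.9659]] [ 0.6456  0.2786 -0.5871  1.5628 -0.1048  1.4006  0.2319] [ 0.9799  0.9004 -0.7014]
```

View pics/w4.png

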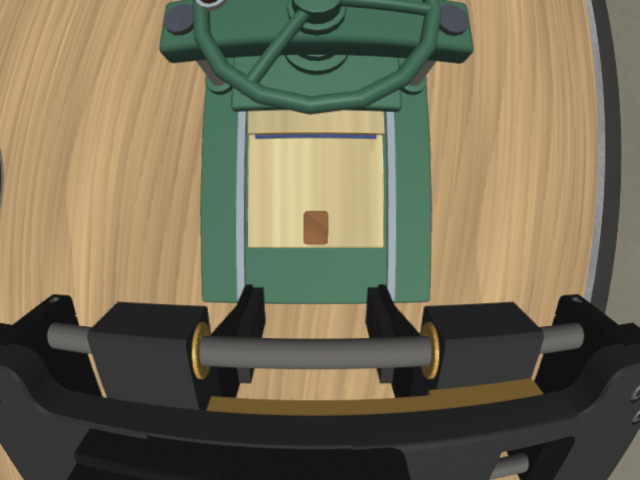

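The book stopped hard: 19 N with no further travel. The block is now near (315,227), released, with bed showing beyond the sled end. Next is the handle: hover with the tool upright to measure it.

Run:
```python
from h import *
np.set_printoptions(precision=2,suppress=True)
print(delta((.488,.09,.275),7.8))
```

```text
(array([137.06, -77.59,  -6.59]), array([  0.58, -14.78,   0.07]))
```

Request:
step_arm(
  deltas=[
    [0,-3,0,15,-13,-15,50],
    [0,-6,0,40,-26,-15,50],
    [0,-9,0,68,-39,-12,50],
    [0,-12,0,95,-52,-10,50],
    [0.6,-14.8,0,120,-65,-8,50],
    [0.6,-14.8,0,137,-78,-7,50],
    [0.6,-14.8,0,137,-78,-7,50],
    [0.6,-14.8,0,137,-78,-7,50],
  ],
)

```text
time: 11.45
position: [0.4849, 0.0894, 0.2675]
tool_rot: [-2.059, -2.36, 0.009]
ft_force: [0.7, -0.2, 0.2]
grip_width: 0.578
```

Run:
```python
from h import *
np.set_printoptions(precision=4,suppress=True)
s,R,p=tool(); c=optics.get_calibration('wrist'); np.savez('w5.npz',**c); print(s['time'],p,R,s['joint_positions'],s['ft_force'])
save('wrist','w5.png')
```

```text
11.45 [0.4849 0.0894 0.2675] [[-0.1358  0.9907 -0.0108]
 [ 0.9907  0.1358  0.0019]
 [ 0.0033 -0.0105 -0.9999]] [ 0.4807 -0.0005 -0.7058  1.7299 -0.0046  1.4222 -0.0882] [ 0.6676 -0.2072  0.236 ]
```

View pics/w5.png

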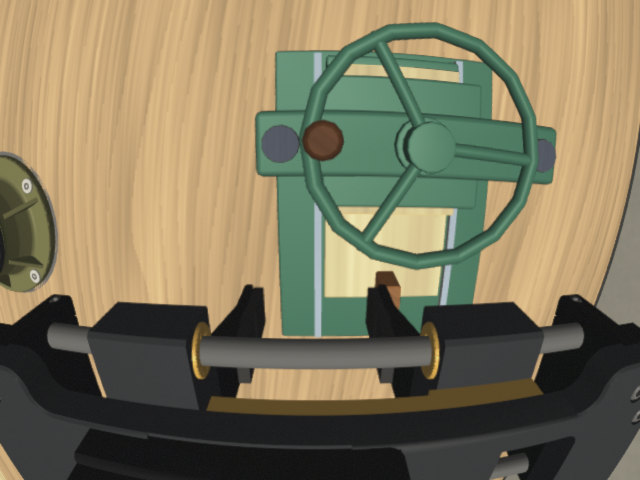

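The wrist view shows the handle top at about (323,140) and the hub top at about (432,147).

Run:
```python
from h import *
np.set_printoptions(precision=4,suppress=True)
c=dict(np.load('w5.npz'))
im=cv2.imread('pics/w5.png');hsv=cv2.cvtColor(im,cv2.COLOR_BGR2HSV)
m=((hsv[...,0]<14)&(hsv[...,1]>90)&(hsv[...,2]<150)).astype(np.uint8); m[200:]=0;m[:,380:]=0;m[:,:280]=0
ct=max(cv2.findContours(m,0,1)[0],key=cv2.contourArea); (u,v),r=cv2.minEnclosingCircle(ct); print(u,v,r,cv2.contourArea(ct))
h=wonz(c,u,v,.233); print('handle',h,'diam',np.linalg.norm(wonz(c,u-r,v,.233)-wonz(c,u+r,v,.233)))
hub=wonz(c,432,147,.183); print('hub',hub,np.linalg.norm(h-hub)); 
# rim outer extremes
for q in((302,141),(537,150)): print(wonz(c,*q,.178))
ax=np.array([.5530,.174]); d=h[:2]-ax; print(np.hypot(*d),np.degrees(np.arctan2(d[1],d[0])))
```

```text
322.47894287109375 139.9113006591797 19.763999938964844 1134.0
handle [0.4772 0.1673 0.233 ] diam 0.020713606062590366
hub [0.5518 0.1736 0.183 ] 0.09001322329423235
[0.4644 0.1634 0.178 ]
[0.6387 0.1897 0.178 ]
0.07610450195629906 -174.9601303841844
```

Run:
```python
from h import *
np.set_printoptions(precision=2,suppress=True)
print(delta((.4772,.1673,.258),7.8),delta((.4772,.1673,.195),7.8))
```

```text
(array([78.31,  3.  ,  9.7 ]), array([-0.62, -0.21, -0.02])) (array([78.08,  3.68, 72.7 ]), array([-0.62, -0.21, -0.02]))
```

Request:
step_arm(
  deltas=[
    [-0.6,-0.2,0,26,1,3,50],
    [-0.6,-0.2,0,52,2,6,50],
    [-0.6,-0.2,0,78,3,8,50],
    [-0.6,-0.2,0,78,3,8,50],
    [-0.6,-0.2,0,78,3,8,50],
    [-0.6,-0.2,0,78,3,8,50],
    [-0.6,-0.2,0,78,3,8,50],
    [-0.6,-0.2,0,78,3,8,50],
  ],
)

```text
time: 12.5
position: [0.4766, 0.1685, 0.2601]
tool_rot: [2.063, 2.369, 0.0]
ft_force: [0.4, 0.2, -0.2]
grip_width: 0.573
```

Run:
```python
from h import *
np.set_printoptions(precision=4,suppress=True)
s,R,p=tool(); print(s['time'],p,s['qd'],R[:,2]); print(delta((.4772,.1673,.195),7.8))
```

```text
12.5 [0.4766 0.1685 0.2601] [-0.0045  0.0005 -0.0033  0.0001  0.0004  0.002  -0.0002] [ 0.0003 -0.0002 -1.    ]
(array([-1.2187,  0.409 , 65.1437]), array([0.0134, 0.0115, 0.1188]))
```

Aligned within about 1 mm. Descend, then close.

Request:
step_arm(
  deltas=[
    [0,0,0,-1,0.4,20,50],
    [0,0,0,-1,0.4,42,50],
    [0,0,0,-1,0.4,65,50],
    [0,0,0,-1,0.4,65,50],
    [0,0,0,-1,0.4,65,10],
    [0,0,0,-1,0.4,65,10],
    [0,0,0,-1,0.4,65,10],
    [0,0,0,-1,0.4,65,10],
  ],
  newtons=50,
)

```text
time: 13.5
position: [0.4778, 0.1681, 0.1957]
tool_rot: [2.061, 2.369, 0.003]
ft_force: [1.6, 1.0, 1.5]
grip_width: 0.248
```

Run:
```python
from h import *
np.set_printoptions(precision=4,suppress=True)
s,R,p=tool(); print(s['time'],p,s['ft_force'],s['grip_width']*87); save('wrist','w6.png'); print(R)
```

```text
13.5 [0.4778 0.1681 0.1957] [1.5777 1.0461 1.5216] 21.566361600511676
[[-0.1383  0.9904  0.002 ]
 [ 0.9904  0.1383  0.0003]
 [ 0.0001  0.0021 -1.    ]]
```

View pics/w6.png

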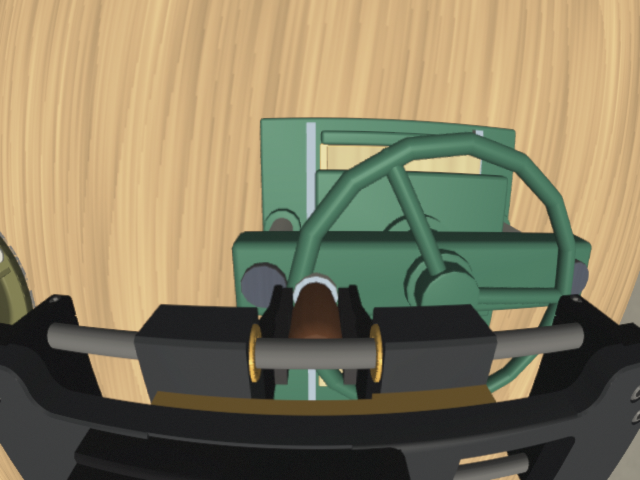

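The handle is gripped near (316,320). A script will work out the arc points relative to the commanded pose.

```bash
cat > arc.py <<'E'
from h import *
import sys
np.set_printoptions(precision=1,suppress=True,linewidth=200)
C=np.array([.552,.1745])
def st(C=C):
    s,R,p=tool(); d=p[:2]-C; r=np.hypot(*d); th=np.arctan2(d[1],d[0]); f=s['ft_force'][:2]
    t=np.array([np.sin(th),-np.cos(th)]); print('t %.2f r %.1f th %.1f  ft tang %.1f rad %.1f z %.1f zpos %.4f grip %.3f'%(s['time'],r*1e3,np.degrees(th),-f@t,f@d/r,s['ft_force'][2],p[2],s['grip_width']),'tang v?'); return s,R,p,th
def arc(th_cmd,dphi,n=8,R=None,r=75):
    a=th_cmd-np.arange(1,n+1)/n*dphi
    w=np.c_[r*np.cos(a)-r*np.cos(th_cmd),r*np.sin(a)-r*np.sin(th_cmd),0*a]
    return w@R
E
python3 - <<'E'
from arc import *
s,R,p,th=st(); print(arc(th,.6,R=R))
E
```

```text
t 13.55 r 74.5 th -175.1  ft tang -0.6 rad -1.6 z 0.8 zpos 0.1957 grip 0.245 tang v?
[[ 5.6  0.5  0. ]
 [11.1  1.4  0. ]
 [16.6  2.8  0. ]
 [22.   4.5  0. ]
 [27.2  6.7  0. ]
 [32.2  9.2  0. ]
 [37.  12.1  0. ]
 [41.6 15.3  0. ]]
```

Request:
step_arm(
  deltas=[
    [0,0,0,5.6,0.5,0,10],
    [0,0,0,11.1,1.4,0,10],
    [0,0,0,16.6,2.8,0,10],
    [0,0,0,22,4.5,0,10],
    [0,0,0,27.2,6.7,0,10],
    [0,0,0,32.2,9.2,0,10],
    [0,0,0,37,12.1,0,10],
    [0,0,0,41.6,15.3,0,10],
  ],
)

```text
time: 14.55
position: [0.4858, 0.2088, 0.1956]
tool_rot: [2.063, 2.367, -0.008]
ft_force: [-3.8, -5.9, 8.3]
grip_width: 0.246
```

Run:
```python
from arc import *
s,R,p,th=st(); 
th0=np.radians(-175.1);thc=th0-.6
print(np.degrees(thc)); print(arc(thc,.8,R=R))
```

```text
t 14.55 r 74.6 th 152.6  ft tang 7.0 rad 0.7 z 8.3 zpos 0.1956 grip 0.246 tang v?
-209.4774677078494
[[ 5.7  4.8 -0. ]
 [10.9 10.2 -0.1]
 [15.6 16.1 -0.1]
 [19.6 22.4 -0.2]
 [23.  29.1 -0.2]
 [25.7 36.1 -0.2]
 [27.7 43.3 -0.3]
 [29.  50.7 -0.3]]
```

Request:
step_arm(
  deltas=[
    [0,0,0,5.7,4.8,0,10],
    [0,0,0,10.9,10.2,0,10],
    [0,0,0,15.6,16.1,0,10],
    [0,0,0,19.6,22.4,0,10],
    [0,0,0,23,29.1,0,10],
    [0,0,0,25.7,36.1,0,10],
    [0,0,0,27.7,43.3,0,10],
    [0,0,0,29,50.7,0,10],
  ],
)

```text
time: 15.55
position: [0.5307, 0.2463, 0.1956]
tool_rot: [-2.061, -2.369, 0.008]
ft_force: [-7.8, -3.7, 7.9]
grip_width: 0.247
```

Run:
```python
from arc import *
s,R,p,th=st(); 
thc=np.radians(-175.1)-1.4
print(np.degrees(thc)+360,s['tool_rot']); print(arc(thc,.8,R=R))
```

```text
t 15.55 r 74.9 th 106.5  ft tang 8.5 rad -1.3 z 7.9 zpos 0.1956 grip 0.247 tang v?
104.68590868168474 [-2.1 -2.4  0. ]
[[  0.5   7.5  -0. ]
 [  0.3  15.   -0.1]
 [ -0.7  22.4  -0.1]
 [ -2.5  29.7  -0.1]
 [ -4.9  36.8  -0.2]
 [ -8.1  43.6  -0.2]
 [-11.9  50.   -0.2]
 [-16.3  56.1  -0.2]]
```

Request:
step_arm(
  deltas=[
    [0,0,0,0.5,7.5,0,10],
    [0,0,0,0.3,15,0,10],
    [0,0,0,-0.7,22.4,0,10],
    [0,0,0,-2.5,29.7,0,10],
    [0,0,0,-4.9,36.8,0,10],
    [0,0,0,-8.1,43.6,0,10],
    [0,0,0,-11.9,50,0,10],
    [0,0,0,-16.3,56.1,0,10],
  ],
)

```text
time: 16.55
position: [0.5873, 0.241, 0.1957]
tool_rot: [-2.056, -2.369, 0.004]
ft_force: [-7.5, 1.4, 6.5]
grip_width: 0.245
```

Run:
```python
from arc import *
s,R,p,th=st(); 
thc=np.radians(-175.1)-2.2
print(np.degrees(thc)+360,s['joint_positions']); print(arc(thc,.4,R=R))
```

```text
t 16.55 r 75.3 th 62.0  ft tang 7.3 rad -2.2 z 6.5 zpos 0.1957 grip 0.245 tang v?
58.8492850712189 [ 0.2  0.4 -0.8  1.5  0.3  1.4 -0.5]
[[ -2.4   2.8  -0. ]
 [ -5.    5.6  -0. ]
 [ -7.7   8.1  -0.1]
 [-10.6  10.6  -0.1]
 [-13.5  12.9  -0.1]
 [-16.6  15.   -0.1]
 [-19.8  17.   -0.1]
 [-23.1  18.9  -0.1]]
```

Request:
step_arm(
  deltas=[
    [0,0,0,-2.4,2.8,0,10],
    [0,0,0,-5,5.6,0,10],
    [0,0,0,-7.7,8.1,0,10],
    [0,0,0,-10.6,10.6,0,10],
    [0,0,0,-13.5,12.9,0,10],
    [0,0,0,-16.6,15,0,10],
    [0,0,0,-19.8,17,0,10],
    [0,0,0,-23.1,18.9,0,10],
  ],
)

```text
time: 17.55
position: [0.6096, 0.2232, 0.1957]
tool_rot: [-2.053, -2.37, -0.003]
ft_force: [-4.7, 5.4, 3.5]
grip_width: 0.248
```

Run:
```python
from arc import *
s,R,p,th=st(); 
thc=np.radians(-175.1)-2.6
print(np.degrees(thc)+360); print(arc(thc,.4,R=R))
```

```text
t 17.55 r 75.4 th 40.2  ft tang 7.2 rad -0.1 z 3.5 zpos 0.1957 grip 0.248 tang v?
35.93097326598598
[[ -3.4   1.7  -0. ]
 [ -6.8   3.2  -0. ]
 [-10.3   4.5  -0.1]
 [-13.9   5.6  -0.1]
 [-17.5   6.6  -0.1]
 [-21.2   7.3  -0.1]
 [-24.9   7.9  -0.2]
 [-28.6   8.4  -0.2]]
```

Request:
step_arm(
  deltas=[
    [0,0,0,-3.4,1.7,0,10],
    [0,0,0,-6.8,3.2,0,10],
    [0,0,0,-10.3,4.5,0,10],
    [0,0,0,-13.9,5.6,0,10],
    [0,0,0,-17.5,6.6,0,10],
    [0,0,0,-21.2,7.3,0,10],
    [0,0,0,-24.9,7.9,0,10],
    [0,0,0,-28.6,8.4,0,10],
  ],
)

```text
time: 18.55
position: [0.624, 0.197, 0.1958]
tool_rot: [-2.054, -2.371, -0.01]
ft_force: [0.7, 7.6, 0.3]
grip_width: 0.246
```

Run:
```python
from arc import *
s,R,p,th=st(); 
thc=np.radians(-175.1)-3.0
print(np.degrees(thc)+360); print(arc(thc,.4,R=R))
```

```text
t 18.55 r 75.5 th 17.3  ft tang 7.1 rad 2.9 z 0.3 zpos 0.1958 grip 0.246 tang v?
13.012661460753009
[[ -3.7   0.2  -0. ]
 [ -7.5   0.3  -0.1]
 [-11.2   0.1  -0.1]
 [-15.   -0.2  -0.1]
 [-18.7  -0.8  -0.1]
 [-22.4  -1.5  -0.2]
 [-26.   -2.4  -0.2]
 [-29.6  -3.4  -0.2]]
```

Request:
step_arm(
  deltas=[
    [0,0,0,-3.7,0.2,0,10],
    [0,0,0,-7.5,0.3,0,10],
    [0,0,0,-11.2,0.1,0,10],
    [0,0,0,-15,-0.2,0,10],
    [0,0,0,-18.7,-0.8,0,10],
    [0,0,0,-22.4,-1.5,0,10],
    [0,0,0,-26,-2.4,0,10],
    [0,0,0,-29.6,-3.4,0,10],
  ],
)

```text
time: 19.55
position: [0.6269, 0.1657, 0.1958]
tool_rot: [-2.058, -2.372, -0.013]
ft_force: [6.0, 6.6, -2.5]
grip_width: 0.253
```

Run:
```python
from arc import *
s,R,p,th=st(); 
thc=np.radians(-175.1)-3.4
print(np.degrees(thc)+360); print(arc(thc,.4,R=R))
```

```text
t 19.55 r 75.4 th -6.7  ft tang 7.3 rad 5.2 z -2.5 zpos 0.1958 grip 0.253 tang v?
-9.905650344479909
[[ -3.5  -1.2  -0. ]
 [ -7.   -2.7  -0.1]
 [-10.4  -4.3  -0.1]
 [-13.7  -6.   -0.1]
 [-16.9  -8.   -0.1]
 [-20.  -10.   -0.2]
 [-23.1 -12.3  -0.2]
 [-25.9 -14.7  -0.2]]
```

Request:
step_arm(
  deltas=[
    [0,0,0,-3.5,-0.7,0,10],
    [0,0,0,-7,-1.7,0,10],
    [0,0,0,-10.4,-2.8,0,10],
    [0,0,0,-13.7,-4.5,0,10],
    [0,0,0,-16.9,-6.5,0,10],
    [0,0,0,-20,-8.5,0,10],
    [0,0,0,-23.1,-10.8,0,10],
    [0,0,0,-25.9,-13.2,0,10],
  ],
)

```text
time: 20.55
position: [0.6175, 0.1372, 0.1958]
tool_rot: [2.059, 2.372, 0.011]
ft_force: [6.4, 5.5, -0.6]
grip_width: 0.246
```

Run:
```python
from arc import *
s,R,p,th=st(); 
thc=np.radians(-175.1)-3.8
print(np.degrees(thc)+360); print(arc(thc,.4,R=R))
```

```text
t 20.55 r 75.4 th -29.6  ft tang 7.9 rad 2.9 z -0.6 zpos 0.1958 grip 0.246 tang v?
-32.82396214971283
[[ -2.8  -2.5  -0. ]
 [ -5.4  -5.2  -0.1]
 [ -7.9  -8.   -0.1]
 [-10.3 -10.9  -0.1]
 [-12.5 -13.9  -0.1]
 [-14.6 -17.   -0.2]
 [-16.5 -20.3  -0.2]
 [-18.2 -23.6  -0.2]]
```

Request:
step_arm(
  deltas=[
    [0,0,0,-2.8,-2.5,0,10],
    [0,0,0,-5.4,-5.2,0,10],
    [0,0,0,-7.9,-8,0,10],
    [0,0,0,-10.3,-10.9,0,10],
    [0,0,0,-12.5,-13.9,0,10],
    [0,0,0,-14.6,-17,0,10],
    [0,0,0,-16.5,-20.3,0,10],
    [0,0,0,-18.2,-23.6,0,10],
  ],
)

```text
time: 21.55
position: [0.5973, 0.1144, 0.1958]
tool_rot: [2.06, 2.369, 0.01]
ft_force: [7.8, 3.1, -2.0]
grip_width: 0.247
```

Run:
```python
from arc import *
s,R,p,th=st(); 
thc=np.radians(-175.1)-4.2
print(np.degrees(thc)+360); print(arc(thc,.24,R=R))
```

```text
t 21.55 r 75.3 th -53.0  ft tang 8.1 rad 2.2 z -2.0 zpos 0.1958 grip 0.247 tang v?
-55.742273954945745
[[ -1.   -2.   -0. ]
 [ -1.9  -4.1  -0. ]
 [ -2.7  -6.2  -0. ]
 [ -3.5  -8.3  -0.1]
 [ -4.2 -10.4  -0.1]
 [ -4.9 -12.6  -0.1]
 [ -5.4 -14.7  -0.1]
 [ -6.  -16.9  -0.1]]
```

Request:
step_arm(
  deltas=[
    [0,0,0,-1,-2,0,10],
    [0,0,0,-1.9,-4.1,0,10],
    [0,0,0,-2.7,-6.2,0,10],
    [0,0,0,-3.5,-8.3,0,10],
    [0,0,0,-4.2,-10.4,0,10],
    [0,0,0,-4.9,-12.6,0,10],
    [0,0,0,-5.4,-14.7,0,10],
    [0,0,0,-6,-16.9,0,10],
  ],
)

```text
time: 22.55
position: [0.5816, 0.1054, 0.1957]
tool_rot: [2.06, 2.368, 0.009]
ft_force: [7.3, 2.1, -2.1]
grip_width: 0.244
```

Run:
```python
from arc import *
s,R,p,th=st(); 
thc=np.radians(-175.1)-4.44
print(np.degrees(thc)+360,s['joint_positions']); print(arc(thc,.24,R=R))
```

```text
t 22.55 r 75.1 th -66.8  ft tang 7.5 rad 1.0 z -2.1 zpos 0.1957 grip 0.244 tang v?
-69.4932610380855 [ 0.4  0.3 -0.8  1.6  0.2  1.3 -0.2]
[[ -0.5  -2.2  -0. ]
 [ -0.8  -4.4  -0. ]
 [ -1.2  -6.6  -0. ]
 [ -1.4  -8.9  -0.1]
 [ -1.6 -11.1  -0.1]
 [ -1.7 -13.4  -0.1]
 [ -1.8 -15.6  -0.1]
 [ -1.8 -17.9  -0.1]]
```

Request:
step_arm(
  deltas=[
    [0,0,0,-0.5,-2.2,0,10],
    [0,0,0,-0.8,-4.4,0,10],
    [0,0,0,-1.2,-6.6,0,10],
    [0,0,0,-1.4,-8.9,0,10],
    [0,0,0,-1.6,-11.1,0,10],
    [0,0,0,-1.7,-13.4,0,10],
    [0,0,0,-1.8,-15.6,0,10],
    [0,0,0,-1.8,-17.9,0,10],
  ],
)

```text
time: 23.55
position: [0.5648, 0.1006, 0.1958]
tool_rot: [2.06, 2.367, 0.01]
ft_force: [9.0, 1.0, -3.1]
grip_width: 0.248
```

Run:
```python
from arc import *
s,R,p,th=st(); 
thc=np.radians(-175.1)-4.68
print(np.degrees(thc)+360); print(arc(thc,.24,R=R))
```

```text
t 23.55 r 75.0 th -80.2  ft tang 9.1 rad 0.6 z -3.1 zpos 0.1958 grip 0.248 tang v?
-83.24424812122527
[[  0.1  -2.2  -0. ]
 [  0.2  -4.5  -0. ]
 [  0.4  -6.7  -0. ]
 [  0.7  -9.   -0.1]
 [  1.1 -11.2  -0.1]
 [  1.5 -13.4  -0.1]
 [  2.  -15.6  -0.1]
 [  2.5 -17.8  -0.1]]
```

Request:
step_arm(
  deltas=[
    [0,0,0,0.1,-2.2,0,10],
    [0,0,0,0.2,-4.5,0,10],
    [0,0,0,0.4,-6.7,0,10],
    [0,0,0,0.7,-9,0,10],
    [0,0,0,1.1,-11.2,0,10],
    [0,0,0,1.5,-13.4,0,10],
    [0,0,0,2,-15.6,0,10],
    [0,0,0,2.5,-17.8,0,10],
  ],
)

```text
time: 24.55
position: [0.5476, 0.0997, 0.1958]
tool_rot: [2.059, 2.365, 0.01]
ft_force: [11.8, -0.5, -4.7]
grip_width: 0.249
```

Run:
```python
from arc import *
s,R,p,th=st(); 
thc=np.radians(-175.1)-4.92
print(np.degrees(thc)+360); print(arc(thc,.16,R=R))
```

```text
t 24.55 r 74.9 th -93.4  ft tang 11.8 rad -0.2 z -4.7 zpos 0.1958 grip 0.249 tang v?
-96.99523520436503
[[  0.4  -1.4  -0. ]
 [  0.8  -2.9  -0. ]
 [  1.3  -4.3  -0. ]
 [  1.8  -5.7  -0.1]
 [  2.3  -7.1  -0.1]
 [  2.8  -8.5  -0.1]
 [  3.4  -9.9  -0.1]
 [  4.  -11.3  -0.1]]
```

Request:
step_arm(
  deltas=[
    [0,0,0,0.4,-1.4,0,10],
    [0,0,0,0.8,-2.9,0,10],
    [0,0,0,1.3,-4.3,0,10],
    [0,0,0,1.8,-5.7,0,10],
    [0,0,0,2.3,-7.1,0,10],
    [0,0,0,2.8,-8.5,0,10],
    [0,0,0,3.4,-9.9,0,10],
    [0,0,0,4,-11.3,0,10],
  ],
)

```text
time: 25.55
position: [0.5364, 0.1013, 0.1958]
tool_rot: [2.059, 2.363, 0.01]
ft_force: [13.8, -2.3, -4.9]
grip_width: 0.251
```

Run:
```python
from arc import *
s,R,p,th=st(); 
thc=np.radians(-175.1)-5.08
print(np.degrees(thc)+360); print(arc(thc,.08,R=R))
```

```text
t 25.55 r 74.8 th -102.0  ft tang 14.0 rad -0.6 z -4.9 zpos 0.1958 grip 0.251 tang v?
-106.16255992645819
[[ 0.3 -0.7 -0. ]
 [ 0.6 -1.4 -0. ]
 [ 0.9 -2.  -0. ]
 [ 1.3 -2.7 -0. ]
 [ 1.6 -3.4 -0. ]
 [ 2.  -4.1 -0. ]
 [ 2.3 -4.7 -0. ]
 [ 2.7 -5.4 -0.1]]
```

Turning force is 14 N against the 13 N target (free running read 7–8.5 N). Back off the lag, open and rise.

Request:
step_arm(
  deltas=[
    [0,0,0,-1.5,3.5,0,10],
    [0,0,0,-1.5,3.5,0,50],
    [0,0,0,-1.5,3.5,0,50],
    [0,0,0,-1.5,3.5,0,50],
    [0,0,0,-1.5,3.5,0,50],
    [0,0,0,-1.5,3.5,-15,50],
    [0,0,0,-1.5,3.5,-40,50],
    [0,0,0,-1.5,3.5,-85,50],
  ],
)

```text
time: 26.55
position: [0.5348, 0.1013, 0.2808]
tool_rot: [-2.061, -2.369, 0.002]
ft_force: [0.5, -0.2, 0.5]
grip_width: 0.571
```

Run:
```python
from h import *
np.set_printoptions(precision=4,suppress=True)
s,R,p=tool(); print(s['time'],p,s['ft_force'],s['grip_width']); c=optics.get_calibration('wrist'); np.savez('w7.npz',**c)
save('wrist','w7.png');save('scene','scene7.png')
im=cv2.imread('pics/scene7.png'); cv2.imwrite('pics/scenec7.png',cv2.resize(im[200:330,250:420],None,fx=4.4,fy=4.4,interpolation=cv2.INTER_CUBIC))
```

```text
26.55 [0.5348 0.1013 0.2808] [ 0.515  -0.2406  0.4803] 0.5710027974170863
```

View pics/w7.png

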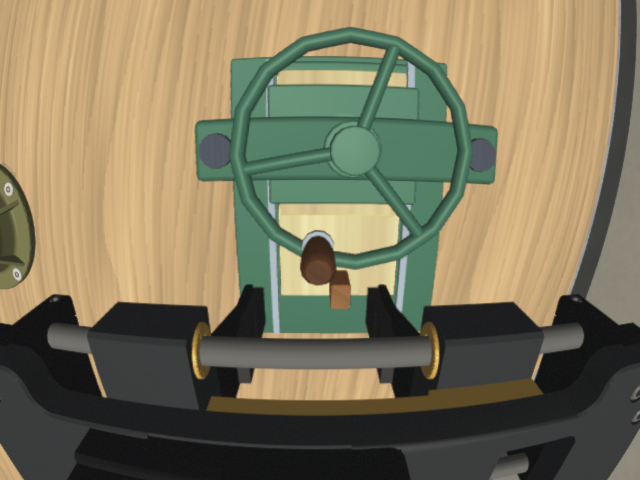

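View pics/scenec7.png

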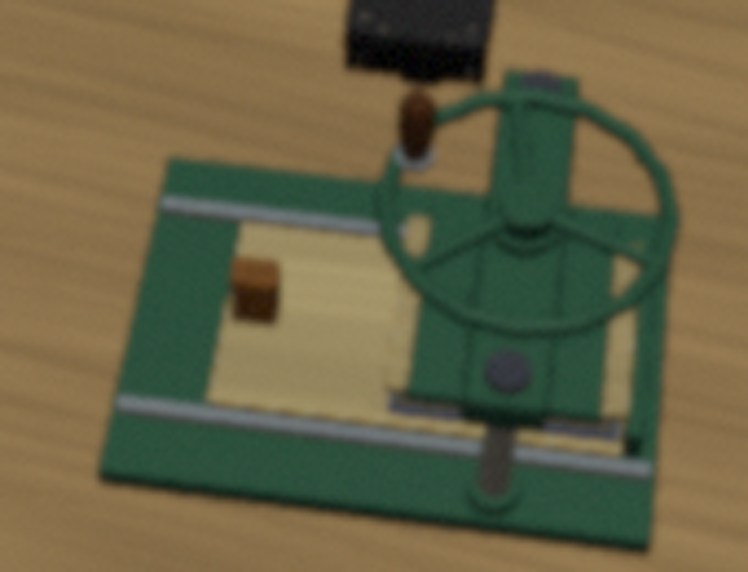

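The wrist view shows the handle free near (318,262) below the raised gripper. The scene crop shows the plate down on the book and the sled against the stop. One last check of handle and block positions before handing in.

Run:
```python
from h import *
c=dict(np.load('w7.npz')); h=wonz(c,318,267,.233); print('handle',h, np.degrees(np.arctan2(h[1]-.1745,h[0]-.552)))
a=wonz(c,246.5,331,.02);b=wonz(c,437,333,.02)
e=[wonz(c,*q,.028) for q in((280,294),(396,296))]; yd=np.array([-.1357,.9907])
o=np.array([.553,.174]); print('sled end y press',[(q[:2]-o)@yd for q in e],'expect -0.184')
print(ctrl.get_state()['ft_force'])
ctrl.close_job()
```

```text
handle [0.53549528 0.1035886  0.233     ] -103.10239338571562
sled end y press [np.float64(-0.18324909532478326), np.float64(-0.1865006710271954)] expect -0.184
[0.99128208 0.66907683 0.20867971]
the job is handed in; nothing more can be done
```

I slid the book home, wound the press to about 14 N at the handle, let go and handed the job in at about 27 s of the 72 s allowed. No verdict was reported.

- **Book:** it moved about 96 mm into the press. Against the stop it took 19 N with no further travel. After winding, the sled's outer end measured −183 and −187 mm in the press frame, against −184 mm expected. Those readings are only good to about 2 mm.
- **Wheel:** I carried it about 5 rad clockwise. It ran free at 7.0–8.5 N, then read 9.1, 11.8 and finally 14.0 N while turning. That is 1 N over the 13 N target, but inside the 11–17 N range, and the highest reading was 14 N. I checked the force once a second, so brief peaks between readings would not show.
- **Letting go:** I eased off, opened the gripper and rose 85 mm. The handle stayed at −103°, against −102° when I stopped turning. The gripper touched nothing, with force readings of about 1 N or less.
- **Weight, bottle and beaker:** the arm's path stayed clear of them, but I did not measure their positions again at the end.
- **Disagreements:** the scene and top cameras differed by 4–6 mm in x. I used the close-up wrist views instead, which agreed with the top camera to about 2 mm. Partway round, the sideways force on the handle reached about 5 N; I corrected the circle by 1.5 mm and it dropped off.

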